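# Start a centrifuge rotor's hold-down bolt

### The job

Press the red cap of the spray can fully down and let it spring back up, so that the rotor's thread gets its lubricant. Then start the crossed hold-down bolt by its bar handle: turn it backward (anticlockwise from above) until you feel it drop into the thread, then forward (clockwise) one full turn from where it dropped, so that its red end is again over the red tab on the boss. Finish while still holding the bar still between the fingers, with the bolt started, and leave everything else standing where it is.

Things in the scene. Friction and masses are not known exactly. Their poses are not given: they have to be found in the camera images.
- rotor: Aluminium centrifuge rotor (cone, 140 mm across) fixed on a dark round stand 150 mm across. Origin: centre of the stand's underside, on the table; z up. In its middle is a fixed steel threaded boss, 44 mm outside diameter, top 73 mm above the table. A red tab on the boss's rim (reaching 32 mm from the axis) lies along this body's +x and marks where the thread begins.
- can: Yellow and white spray can (52 mm across) clamped in a fixed grey foot 80 mm across; shoulder 137 mm above the table. Origin: centre of the foot's underside, z up. Its nozzle looks at the bolt, about 175 to 200 mm away.
- cap_top (a point): Centre of the top of the can's red press cap, 28 mm across; 164 mm above the table when up. The cap slides straight down.
- cap (a joint): Travel of the spray cap in m: 0 up, grows downward, 0.006 at its stop. Sprung: about 2.4 N to start, 6 N at the stop; returns when released.
- bolt: Hold-down bolt, about 150 g, upright in the boss and guided there: it can only turn and rise or sink on the rotor's axis. Origin on that axis, 48 mm below the bar's middle. Its handle is a bar 44 mm long, 12 mm thick, 28 mm tall with upright flat sides; 14 mm of one end is red, the rest black. x runs along the bar to the red end, z up.
- bolt_bar (a point): Middle of the bar handle, on the bolt's axis, 14 mm below the bar's top; axes as bolt. Under the bar: a flange 30 mm across and 3 mm thick, then an 18 mm stem. 123 mm above the table at bolt_rise 0; about 107 mm at the end of the job, the bar's underside then still 20 mm over the boss.
- bolt_turn (a joint): Angle in rad, growing forward (clockwise from above). 0: red end over the red tab. Starts at 0.35 to 1.25, crossed: forward it binds near 2.5 (do not force it). Turned backward it climbs 1.27 mm per rad and just past 0 (-0.2) drops 8 mm into the thread; forward from there it sinks 8 mm a turn. Backed on past the drop it climbs again (stop at -2.1). Thread ends at 7.7. Friction 0.04 N m.
- bolt_rise (a joint): Height of the bolt in m, positive up: 0 to -0.002 at the start, about -0.008 just after the drop, about -0.016 one turn further (top stop 0.003). Only its own weight makes it drop: in a tight grip it can hang and then drops when the fingers let go. While turning it gripped, follow its climb or sinking.
- dropper_a: Bystander, loose: amber dropper bottle with yellow collar, 32 mm across, 76 mm tall. Origin: centre of its underside, z up.
- dropper_b: Bystander, loose: amber dropper bottle with black collar, 32 mm across, 76 mm tall. Origin: centre of its underside, z up.
- tube_rack: Bystander, loose: blue wire tube rack with capped tubes, 240 x 100 mm, 101 mm tall over the tube caps. Origin: centre of its underside, z up.
- pink_bowl: Bystander, loose: pink bowl, 110 mm across, 55 mm tall. Origin: centre of its underside, z up.
- wipe_box: Bystander, loose: white and green wipe box, 100 x 210 x 75 mm tall. Origin: centre of its underside, z up.
- wash_bottle: Bystander, loose: white bottle with red cap, 64 mm across, 160 mm tall. Origin: centre of its underside, z up.
- beaker: Bystander, loose: glass beaker, 64 mm across, 80 mm tall. Origin: centre of its underside, z up.

How it is judged:
By the outcome, as a careful person would: the job done as asked, in the order asked, and still so for the second after the job is handed in, while the arm keeps its last pose, push and grip.
It also fails if it takes over 72 s, if anything falls off the work surface, if the arm or the gripper's body presses on something with over 40 N, if the wrist force passes 120 N, or if a joint passes its speed limit or range.

### The arm

A 6-joint arm with a two-finger parallel gripper is mounted at the origin on the work surface. World frame = base frame: x ahead of the robot, y to its left, z up, the work surface at z = 0. Lengths are in m, angles in degrees, forces in N, time in s.
With the tool pointing down it reaches from about 0.4 to 0.825 m from the base axis. Payload 7 kg.
Tool frame: the origin (TCP) lies at the centre of the arm's flange, where the gripper is bolted on; the fingertips stand 178 mm ahead of it and the grasp point (between the pads) lies 159 mm ahead of it (r.tips_ahead is the z of the fingertips in the tool frame, in m); z points along the fingers, y is the line along which they close (so a half turn about z gives the same grasp; the last joint's range is limited). The gripper opens to 88 mm and grips with 3 to 60 N. Pads are 19 mm wide; open, the fingers measure 130 mm over their backs; the gripper's body (78 mm by 193 mm) begins 47 mm behind the grasp point.
Start: joints at [-50.988, 20.546, 0.682, 0, -70.136, -16.507], TCP at [0.258, -0.624, 0.405] pointing down, gripper open.
Joint ranges: [-176.03, 176.03], [-82.01, 121.73], [-58.28, 71.71], [-173.87, 95.51], [-174.79, -0.11], [-173.66, 173.66]. Speed limits (degrees/s): [136.94, 136.94, 172.46, 180, 180, 180].

### API

Orientations are given as [roll, pitch, yaw] about the fixed x, y, z axes, in that order (R = Rz(yaw) Ry(pitch) Rx(roll)).
In Python, from plant import r gives the robot as it stands. The module is installed in compiled form; this text tells all that it offers.
- The arm moves only by the shell command python3 -m pendant 'ROWS' [FORCE]. ROWS is JSON, a list that holds one entry, the list of rows, each a list of 7 numbers: the shift along the tool's x, y, z in m, then the turn, a rotation vector about the tool's x, y, z in degrees, then the gripper command: -1 is shut, 1 is fully open, values between are in proportion. A call has 1 to 5 rows; each row is the pose to reach, as a shift and turn from the pose commanded when the call began, along the tool's axes at that moment; what a row does not reach only later rows make up. A row lasts 1/10 s, in which the tool goes at most 50 mm and 8.59 degrees, less where a joint would pass 70% of its speed; a pose out of reach is approached as far as the arm can. A call with a gripper value outside its range is refused whole. The fingers move at their own pace and stop on an object; FORCE is the grip in N (left out, the last holds). Time passes only in rows, so rows that repeat a pose let the fingers close. It gives the time, the measured TCP pose, the force, the opening and the grip force at its end, in the units of the state.
- r.get_state(): the state, without advancing time (a new reading comes with each control period).
- r.capture(name): name is "scene" or "top" or "wrist"; returns the picture (480x640x3 uint8, red, green, blue); there is no depth.
- r.camera_params(name): a dict with "fx", "fy", "cx", "cy" (pixels), "R" (3x3) and "t" (3): a world point X has camera coordinates R X + t. Camera axes: x right, y down, z forward; pixel columns grow to the right and rows downward; lengths in m; the calibration is good to about 2 mm. A picture is of the moment at which its call begins: read the wrist's pose just before it. camera_params takes no time and is no camera call; for the wrist camera it gives the pose at the moment of the call.
- r.close_job(): hands the job in; it is judged then, once.
The state is a dict: "time_s": time; "joints": joint angles; "qd": joint speeds; "joint_torque": joint torques, N m; "tcp_pos": TCP position; "eef_rot": TCP orientation; "contact_force": force on the tool from outside, world axes, zero at the start; "moment": the same for the moment, N m; "gripper_width": finger opening in m; "gripper_force": force on a finger pad.
Only numpy, scipy, OpenCV 4.12 (cv2) and the standard library are available. Lean on these libraries where they do the work, as an engineer would, in place of code of your own. Each camera call takes 0.05 s, during which the arm holds its last target. There are 200 camera calls.

## Working session

There is one attempt and no reset: what is moved stays moved. The work goes in short steps, Python scripts to look and compute and a shell command to move; the robot and the scene stay as the last step left them, time stands still between calls to the robot, and variables do not carry over. Pictures are saved under pics/ and viewed, at most 10 in all, crops included, and the job is handed in when it is done.

```bash
mkdir -p pics
python3 - <<'E'
from plant import r
import cv2,numpy as np
s=r.get_state();print(s)
for n in("scene","top"):
    p=r.camera_params(n);print(n,p)
    cv2.imwrite(f"pics/{n}0.png",r.capture(n)[:,:,::-1])
E
```

```text
{'time_s': 0.0, 'joints': array([-5.09888541e+01,  2.05914102e+01,  6.33477710e-01, -2.03188678e-02,
       -7.01358072e+01, -1.65058986e+01]), 'qd': array([ 0.05945249,  0.03303169, -0.05876127,  0.0513111 ,  0.00522183,
        0.02862038]), 'joint_torque': array([-5.29430527e-04, -5.82710767e+01,  2.93052489e+01,  6.99719936e+00,
        6.86201442e-03, -1.89696289e-04]), 'tcp_pos': array([ 0.25828113, -0.62341787,  0.40371985]), 'eef_rot': array([ 1.79904696e+02, -8.32154490e-03, -1.57501666e+02]), 'contact_force': array([-0.47640358, -0.46206133, -0.06008175]), 'moment': array([-0.03581318, -0.0034586 ,  0.00539894]), 'gripper_force': 0.0, 'gripper_width': 0.0875413800051529}
scene {'fx': 559.2165087439847, 'fy': 559.2165087439847, 'cx': 320.4332905475598, 'cy': 237.43788225672222, 'R': array([[ 0.58596989,  0.81024216,  0.0121213 ],
       [ 0.56776737, -0.39984665, -0.71955742],
       [-0.57816909,  0.42852106, -0.69432716]]), 't': array([-0.33268372, -0.27209247,  1.825478  ])}
top {'fx': 609.7798135568978, 'fy': 609.7798135568978, 'cx': 322.64195251574506, 'cy': 238.96908603163587, 'R': array([[ 0.00864317, -0.99991785, -0.00946476],
       [-0.99795449, -0.00802587, -0.06342253],
       [ 0.06334136,  0.00999357, -0.99794188]]), 't': array([-0.00745743,  0.591583  ,  1.67806636])}
```

View pics/scene0.png

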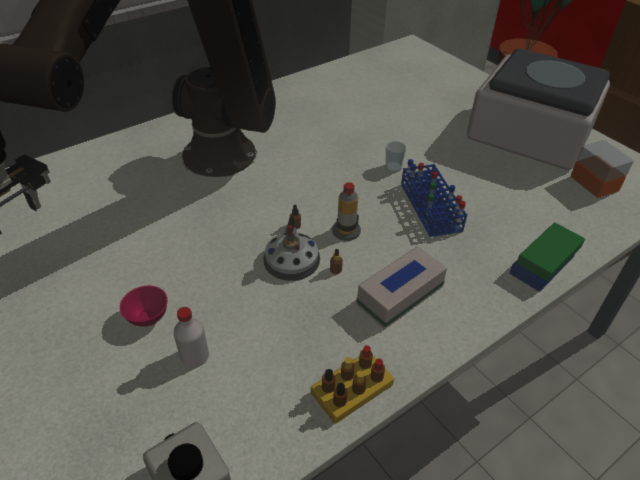

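View pics/top0.png

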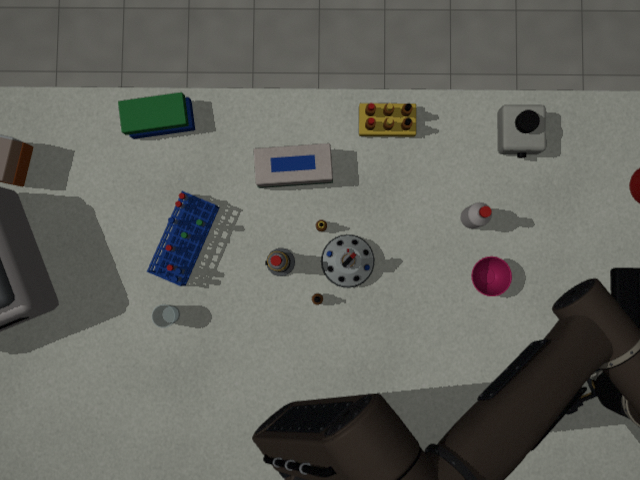

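The scene view shows the rotor at about (291,250) with the can behind it at (347,210). In the top view the rotor is at (348,260), the can cap at (277,261), and the droppers at (321,225) and (318,298). Next I measure the red blobs and zoom in on the bolt.

```bash
cat > h.py <<'E'
from plant import r
import cv2,numpy as np
def ray(n,uv,p=None):
    p=p or r.camera_params(n)
    d=np.array([(uv[0]-p["cx"])/p["fx"],(uv[1]-p["cy"])/p["fy"],1.])
    R=p["R"];return -R.T@p["t"],R.T@d
def plane(n,uv,z,p=None):
    c,d=ray(n,uv,p);return c+d*(z-c[2])/d[2]
def tri(a,b):
    (c,d),(e,f)=a,b
    s=np.linalg.lstsq(np.c_[d,-f],e-c,rcond=None)[0]
    P,Q=c+d*s[0],e+f*s[1];return (P+Q)/2,np.linalg.norm(P-Q)
def red(im,box):
    h=cv2.cvtColor(im,cv2.COLOR_RGB2HSV);m=(((h[...,0]<8)|(h[...,0]>172))&(h[...,1]>130)&(h[...,2]>60)).astype(np.uint8)
    x0,y0,x1,y1=box;k=np.zeros_like(m);k[y0:y1,x0:x1]=m[y0:y1,x0:x1]
    n,_,s,c=cv2.connectedComponentsWithStats(k);return [(s[i,4],c[i]) for i in range(1,n) if s[i,4]>2]
E
python3 - <<'E'
from h import *
t=cv2.imread("pics/top0.png")[:,:,::-1];s=cv2.imread("pics/scene0.png")[:,:,::-1]
a=red(t,(255,230,400,310));b=red(s,(250,170,380,290));print(a,b)
h=lambda L:max(L,key=lambda q:q[0])[1]
print("cap",[plane("top",c,.164) for _,c in a],[ (plane("scene",c,.15),plane("scene",c,.13)) for _,c in b])
o=[cv2.resize(t[215:305,260:400],None,fx=5,fy=5,interpolation=cv2.INTER_CUBIC)]
cv2.imwrite("pics/z0.png",o[0][:,:,::-1])
E
```

```text
[(np.int32(6), array([347.5, 250. ])), (np.int32(18), array([352.83333333, 255.        ])), (np.int32(87), array([275.59770115, 260.35632184]))] [(np.int32(75), array([348.81333333, 187.18666667])), (np.int32(12), array([289.5, 226. ]))]
cap [array([ 0.55483812, -0.06736046,  0.164     ]), array([ 0.54224586, -0.08097115,  0.164     ]), array([0.5270094 , 0.11505452, 0.164     ])] [(array([0.52269978, 0.12251068, 0.15      ]), array([0.50364093, 0.13858472, 0.13      ])), (array([ 0.55817984, -0.0882258 ,  0.15      ]), array([ 0.53988753, -0.07670465,  0.13      ]))]
```

View pics/z0.png

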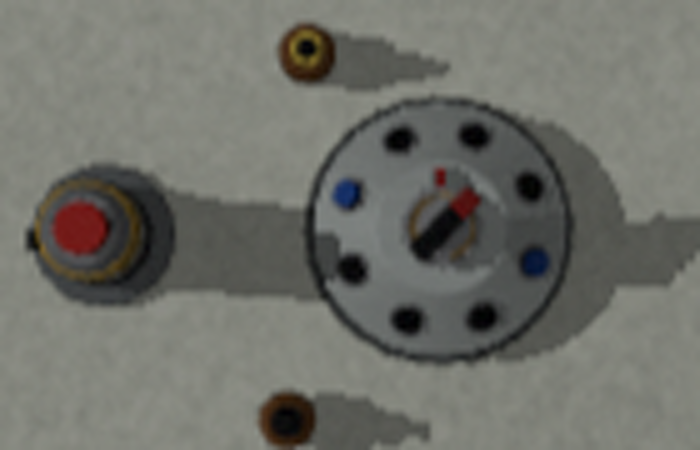

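The crop shows the cap at (80,228), and the bar centred near (446,225) with its red end toward (466,202). The red tab is straight up at (440,176), so bolt_turn is about 0.7. I move over the can while closing the gripper.

```bash
P="python3 -m pendant"
$P '[[[-0.033,0.036,0,0,0,0,-1],[-0.066,0.072,0,0,0,0,-1],[-0.099,0.108,0,0,0,0,-1],[-0.132,0.144,0,0,0,0,-1],[-0.165,0.18,0,0,0,0,-1]]]' 10
$P '[[[-0.033,0.036,0,0,0,0,-1],[-0.066,0.072,0,0,0,0,-1],[-0.099,0.108,0,0,0,0,-1],[-0.132,0.144,0,0,0,0,-1],[-0.165,0.18,0,0,0,0,-1]]]'
python3 - <<'E'
from h import *
p=r.camera_params("wrist");print(p,r.get_state()["tcp_pos"]);cv2.imwrite("pics/w0.png",r.capture("wrist")[:,:,::-1])
E
```

```text
time_s: 0.6
tcp_pos: [0.342, -0.3923, 0.4043]
eef_rot: [180.0, -0.0, -157.5]
contact_force: [1.4, 0.6, 0.4]
gripper_width: 0.053
gripper_force: 0.0
time_s: 1.1
tcp_pos: [0.4254, -0.1627, 0.4047]
eef_rot: [-180.0, 0.0, -157.5]
contact_force: [1.5, -0.0, 0.2]
gripper_width: 0.0132
gripper_force: 0.0
{'fx': 380.6147790083085, 'fy': 380.6147790083085, 'cx': 320.9236906345487, 'cy': 235.75917445931142, 'R': array([[-3.83119702e-01,  9.23698471e-01, -6.54276155e-04],
       [ 8.80709620e-01,  3.65502733e-01,  3.01261212e-01],
       [ 2.78513661e-01,  1.14842879e-01, -9.53541427e-01]]), 't': array([ 0.31408776, -0.35389112,  0.29185497])} [ 0.4253885  -0.16274981  0.40474054]
```

View pics/w0.png

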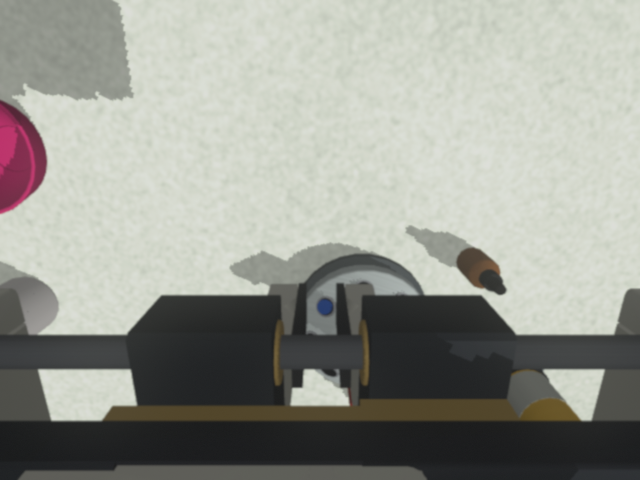

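The wrist view shows the rotor at (365,300), mostly hidden by the fingers. The camera sits on the tool's +x side. I go on to a point above the cap.

```bash
P="python3 -m pendant"
$P '[[[-0.0335,0.0365,0,0,0,0,-1],[-0.067,0.073,0,0,0,0,-1],[-0.1005,0.1095,0,0,0,0,-1],[-0.134,0.146,0,0,0,0,-1],[-0.167,0.182,0,0,0,0,-1]]]'
$P '[[[-0.033,0.036,0,0,0,0,-1],[-0.033,0.036,0.03,0,0,0,-1],[-0.033,0.036,0.054,0,0,0,-1],[-0.033,0.036,0.054,0,0,0,-1]]]'
python3 - <<'E'
from h import *
for n in("scene","top"):cv2.imwrite(f"pics/{n}1.png",r.capture(n)[:,:,::-1])
a=cv2.imread("pics/scene1.png")[150:240,290:410];b=cv2.imread("pics/top1.png")[215:305,215:335]
cv2.imwrite("pics/z1.png",np.hstack([cv2.resize(a,None,fx=3.3,fy=3.3),cv2.resize(b,None,fx=3.3,fy=3.3)]))
E
```

```text
time_s: 1.65
tcp_pos: [0.5101, 0.0694, 0.4047]
eef_rot: [180.0, 0.0, -157.5]
contact_force: [1.9, -0.0, 0.9]
gripper_width: -0.0
gripper_force: 0.0
time_s: 2.05
tcp_pos: [0.5256, 0.1132, 0.3471]
eef_rot: [-180.0, -0.4, -157.5]
contact_force: [0.1, -0.6, 0.9]
gripper_width: 0.0004
gripper_force: 0.0
```

View pics/z1.png

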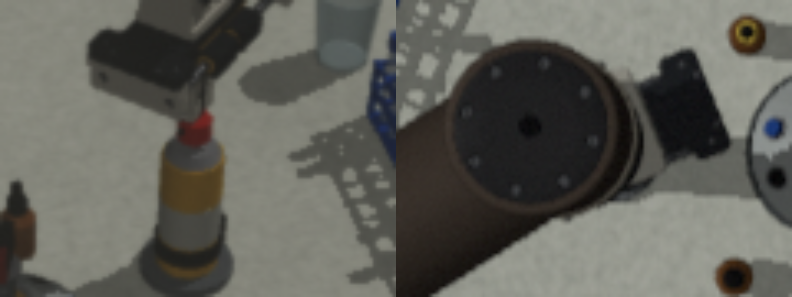

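The left half shows the closed fingertips directly above the red cap, at about (195,115). I press down slowly.

```bash
P="python3 -m pendant"
$P '[[[0,0,0.004,0,0,0,-1],[0,0,0.006,0,0,0,-1],[0,0,0.008,0,0,0,-1],[0,0,0.010,0,0,0,-1],[0,0,0.010,0,0,0,-1]]]'
$P '[[[0,0,0.001,0,0,0,-1],[0,0,0.003,0,0,0,-1],[0,0,0.003,0,0,0,-1]]]'
```

```text
time_s: 2.65
tcp_pos: [0.5269, 0.1132, 0.3411]
eef_rot: [-180.0, 0.0, -157.5]
contact_force: [-0.5, 1.0, 3.0]
gripper_width: 0.0006
gripper_force: 1.5
time_s: 2.95
tcp_pos: [0.5269, 0.1132, 0.3378]
eef_rot: [-180.0, 0.0, -157.5]
contact_force: [-0.2, -1.5, 4.4]
gripper_width: 0.0008
gripper_force: 2.5
```

```bash
P="python3 -m pendant"
$P '[[[0,0,0.0015,0,0,0,-1],[0,0,0.0025,0,0,0,-1],[0,0,0.0025,0,0,0,-1]]]'
$P '[[[0,0,0.001,0,0,0,-1],[0,0,0.001,0,0,0,-1],[0,0,0.001,0,0,0,-1]]]'
```

```text
time_s: 3.25
tcp_pos: [0.5269, 0.1132, 0.3363]
eef_rot: [-180.0, 0.1, -157.5]
contact_force: [-2.6, -1.8, 12.1]
gripper_width: 0.0005
gripper_force: 5.9
time_s: 3.55
tcp_pos: [0.5269, 0.1132, 0.3362]
eef_rot: [-180.0, 0.1, -157.5]
contact_force: [-6.4, -0.6, 18.8]
gripper_width: 0.0005
gripper_force: 9.4
```

The cap is at its stop: force rose to 19 N with no further motion. I rise, then go to a viewing pose next to the bolt with tool x along the bar.

```bash
P="python3 -m pendant"
$P '[[[0,0,-0.005,0,0,0,-1],[0,0,-0.01,0,0,0,-1],[0,0,-0.02,0,0,0,-1],[0,0,-0.045,0,0,0,-1],[0,0,-0.075,0,0,0,-1]]]'
$P '[[[0.021,-0.02,0,0,0,-8,1],[0.042,-0.04,0,0,0,-16,1],[0.063,-0.06,0,0,0,-24,1],[0.084,-0.08,0,0,0,-32,1],[0.104,-0.101,0,0,0,-40,1]]]'
$P '[[[0,0,0,0,0,-8,1],[0,0,0,0,0,-16,1],[0,0,0,0,0,-24,1],[0,0,0,0,0,-32,1],[0,0,0,0,0,-40,1]]]'
$P '[[[0,0,0,0,0,-8,1],[0,0,0,0,0,-16,1],[0,0,0,0,0,-24,1],[0,0,0,0,0,-32,1],[0,0,0,0,0,-37,1]]]'
$P '[[[0,0,0,0,0,0,1],[0,0,0,0,0,0,1]]]'
python3 - <<'E'
from h import *
print(r.get_state()["joints"])
p=r.camera_params("wrist");np.save("p1.npy",p);cv2.imwrite("pics/w1.png",r.capture("wrist")[:,:,::-1]);cv2.imwrite("pics/scene2.png",r.capture("scene")[:,:,::-1])
print(red(cv2.imread("pics/scene2.png")[:,:,::-1],(330,170,365,230)))
E
```

```text
time_s: 4.05
tcp_pos: [0.5263, 0.1132, 0.4089]
eef_rot: [180.0, -0.2, -157.5]
contact_force: [0.7, 0.9, 0.2]
gripper_width: 0.0008
gripper_force: 0.0
time_s: 4.55
tcp_pos: [0.4685, -0.0206, 0.4093]
eef_rot: [180.0, 0.0, -117.1]
contact_force: [0.7, -0.1, 0.0]
gripper_width: 0.0347
gripper_force: 0.0
time_s: 5.05
tcp_pos: [0.4692, -0.0198, 0.4092]
eef_rot: [180.0, 0.0, -77.2]
contact_force: [0.5, -0.1, 0.6]
gripper_width: 0.0747
gripper_force: 0.0
time_s: 5.55
tcp_pos: [0.4692, -0.0197, 0.4092]
eef_rot: [180.0, 0.0, -40.2]
contact_force: [-0.2, -0.2, 0.1]
gripper_width: 0.0873
gripper_force: 0.0
time_s: 5.75
tcp_pos: [0.4692, -0.0198, 0.4092]
eef_rot: [180.0, 0.0, -40.7]
contact_force: [0.0, -0.2, -0.1]
gripper_width: 0.0878
gripper_force: 0.0
[ 2.16833797e+01  6.16633839e-01 -2.37422729e+01 -1.50229652e-02
 -6.56545057e+01  2.76715177e+01]
[(np.int32(78), array([348.69230769, 187.29487179]))]
```

View pics/w1.png

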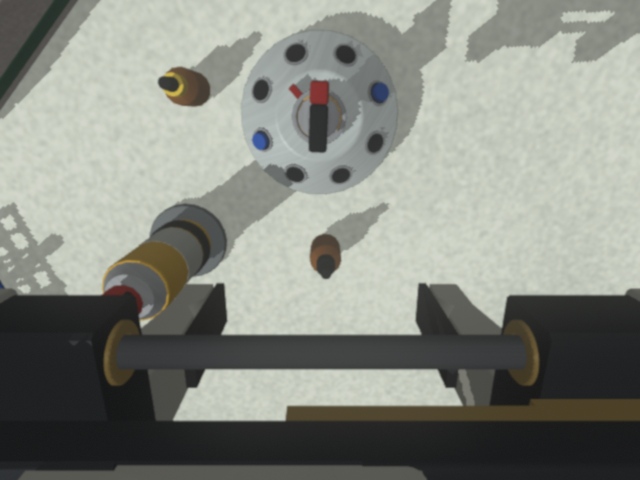

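The wrist view shows the bar upright in the picture: red end at (319,92), black end at (318,150). The red tab is at (296,91). Now the exact measurement.

Run:
```python
from h import *
p=np.load("p1.npy",allow_pickle=True).item();im=cv2.imread("pics/w1.png")[:,:,::-1]
print("C",-p["R"].T@p["t"])
A=red(im,(280,70,340,110));print(A)
h=cv2.cvtColor(im,cv2.COLOR_RGB2HSV)
redm=((h[...,0]<8)|(h[...,0]>172))&(h[...,1]>130); dk=h[...,2]<60
m=np.zeros((480,640),np.uint8);s=np.s_[76:160,306:332];m[s]=(redm|dk)[s]*255
n,l,st,c=cv2.connectedComponentsWithStats(m);i=1+np.argmax(st[1:,4]);m=(l==i).astype(np.uint8)
rr=cv2.minAreaRect(cv2.findNonZero(m));print(rr)
for z in(.120,.135):
    q=plane("wrist",rr[0],z,p);print(z,q)
B=cv2.boxPoints(rr);P=np.array([plane("wrist",b,.13,p) for b in B]);print(P.round(4))
top=(P[1]-P[0]) if np.linalg.norm(P[1]-P[0])>np.linalg.norm(P[2]-P[1]) else P[2]-P[1]
print("bar ang",np.degrees(np.arctan2(top[1],top[0])))
tab=min(A,key=lambda a:a[1][0]);t=plane("wrist",tab[1],.073,p);print("tab",t)
# rotor circle centre: bright disc outline
g=im[:,:,2];
q=plane("wrist",rr[0],.128,p)
print("tab dir",np.degrees(np.arctan2(*(t-q)[[1,0]])),np.linalg.norm((t-q)[:2]))
s=r.get_state();print(s["tcp_pos"],s["eef_rot"])
```

```text
C [ 0.53208017 -0.07328546  0.38953366]
[(np.int32(359), array([318.79665738,  92.41504178])), (np.int32(60), array([295.08333333,  90.68333333]))]
((318.5, 127.5), (45.0, 17.0), 90.0)
0.12 [ 0.52745139 -0.06716973  0.12      ]
0.135 [ 0.52770899 -0.06751008  0.135     ]
[[ 0.5418 -0.0723  0.13  ]
 [ 0.5346 -0.0807  0.13  ]
 [ 0.513  -0.0623  0.13  ]
 [ 0.5204 -0.0537  0.13  ]]
bar ang 139.64466547780182
tab [ 0.55940966 -0.07026654  0.073     ]
tab dir -5.234573498957322 0.031954149722096925
[ 0.46926998 -0.01979686  0.4091392 ] [ 1.79993592e+02  1.39753568e-02 -4.06149800e+01]
```

```bash
P="python3 -m pendant"
$P '[[[0.041,-0.001,0,0,0,0,1],[0.0828,-0.0019,0,0,0,0,1],[0.0828,-0.0019,0.04,0,0,0,1],[0.0828,-0.0019,0.08,0,0,0,1],[0.0828,-0.0019,0.1,0,0,0,1]]]' 12
$P '[[[0,0,0.01,0,0,0,1],[0,0,0.019,0,0,0,1],[0,0,0.019,0,0,0,1]]]'
python3 - <<'E'
from h import *
p=np.load("p1.npy",allow_pickle=True).item()
c=plane("wrist",(318.6,116.2),.137,p);t=plane("wrist",(295.1,90.7),.073,p);print(c,t,np.degrees(np.arctan2(*(t-c)[[1,0]])))
s=r.get_state();print(s["tcp_pos"],s["joints"],s["contact_force"])
p=r.camera_params("wrist");cv2.imwrite("pics/w2.png",r.capture("wrist")[:,:,::-1])
E
```

```text
time_s: 6.35
tcp_pos: [0.5325, -0.0727, 0.3057]
eef_rot: [179.8, 0.2, -40.7]
contact_force: [-0.7, -0.4, 0.3]
gripper_width: 0.0877
gripper_force: 0.0
time_s: 6.65
tcp_pos: [0.5336, -0.0721, 0.2899]
eef_rot: [180.0, 0.0, -40.5]
contact_force: [0.4, 0.0, 0.3]
gripper_width: 0.0878
gripper_force: 0.0
[ 0.53291697 -0.07209524  0.137     ] [ 0.55939216 -0.07026829  0.073     ] 3.947491947593291
[ 0.53359238 -0.07205275  0.28987819] [ 1.31772050e+01  1.38507375e+01 -2.53611453e+01 -1.78462418e-03
 -5.08171820e+01  3.63133222e+01] [0.42705578 0.00791558 0.3102228 ]
```

View pics/w2.png

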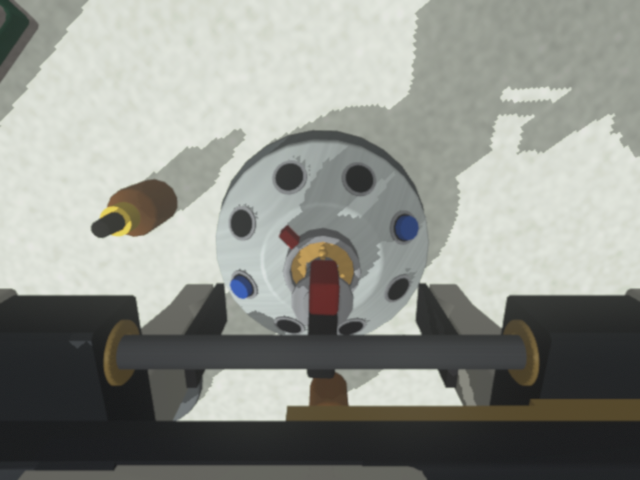

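The bar stands at (323,300) between the open fingers, red end toward the camera, with the red tab at (289,237). I close on it.

```bash
P="python3 -m pendant"
$P '[[[0,0,0,0,0,0,-1],[0,0,0,0,0,0,-1],[0,0,0,0,0,0,-1],[0,0,0,0,0,0,-1],[0,0,0,0,0,0,-1]]]' 12
$P '[[[0,0,0,0,0,0,-1],[0,0,0,0,0,0,-1],[0,0,0,0,0,0,-1],[0,0,0,0,0,0,-1],[0,0,0,0,0,0,-1]]]'
```

```text
time_s: 7.2
tcp_pos: [0.5335, -0.0722, 0.2904]
eef_rot: [-180.0, -0.0, -40.5]
contact_force: [0.4, 0.5, -0.4]
gripper_width: 0.0535
gripper_force: 0.0
time_s: 7.7
tcp_pos: [0.5335, -0.0722, 0.2901]
eef_rot: [180.0, 0.0, -40.5]
contact_force: [-0.8, -0.5, 0.1]
gripper_width: 0.0132
gripper_force: 2.0
```

```bash
P="python3 -m pendant"
$P '[[[0,0,0,0,0,0,-1],[0,0,0,0,0,-4,-1],[0,0,-0.0002,0,0,-10,-1],[0,0,-0.0004,0,0,-16,-1],[0,0,-0.0004,0,0,-16,-1]]]'
$P '[[[0,0,-0.0002,0,0,-6,-1],[0,0,-0.0003,0,0,-12,-1],[0,0,-0.0004,0,0,-18,-1],[0,0,-0.0005,0,0,-24,-1],[0,0,-0.0005,0,0,-24,-1]]]'
python3 -c "
from h import *
s=r.get_state();print(s['moment'],s['joints'])"
```

```text
time_s: 8.2
tcp_pos: [0.5335, -0.072, 0.2905]
eef_rot: [-180.0, 0.0, -24.4]
contact_force: [-0.7, 0.2, -0.6]
gripper_width: 0.012
gripper_force: 12.0
time_s: 8.7
tcp_pos: [0.5336, -0.0715, 0.291]
eef_rot: [-179.9, -0.0, -0.5]
contact_force: [-1.6, 6.0, -0.7]
gripper_width: 0.0118
gripper_force: 12.0
[1.64677622 0.38776002 0.01912229] [ 1.32123176e+01  1.37554568e+01 -2.52815608e+01 -7.56850053e-02
 -5.09223034e+01  7.63485214e+01]
```

```bash
P="python3 -m pendant"
$P '[[[0,-0.0005,-0.0001,0,0,-5,-1],[0,-0.0006,-0.0003,0,0,-12,-1],[0,-0.0006,-0.0004,0,0,-18,-1],[0,-0.0006,-0.0005,0,0,-23,-1],[0,-0.0006,-0.0005,0,0,-23,-1]]]'
python3 - <<'E'
from h import *
s=r.get_state();print(s['moment'],s["contact_force"],s['joints'][5])
for n in("scene","wrist"):cv2.imwrite(f"pics/{n}3.png",r.capture(n)[:,:,::-1])
a=cv2.imread("pics/scene3.png")[180:290,250:350];b=cv2.imread("pics/wrist3.png")[100:400,170:470]
cv2.imwrite("pics/z3.png",np.hstack([cv2.resize(a,(400,440)),cv2.resize(b,(400,440))]))
E
```

```text
time_s: 9.2
tcp_pos: [0.5335, -0.0708, 0.2913]
eef_rot: [-179.9, -0.0, 22.5]
contact_force: [0.0, 5.5, -0.8]
gripper_width: 0.0115
gripper_force: 12.0
[ 1.79944066  0.31770267 -0.01800273] [ 0.03894034  5.53478893 -0.76590248] 99.25145074606556
```

View pics/z3.png

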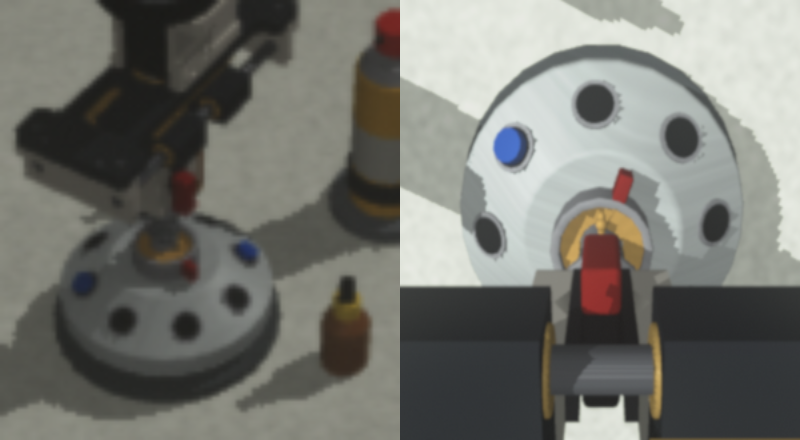

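The wrist crop shows the red end turned past the tab at (623,185) by roughly 15–20°. The bolt is still high, hanging in the grip. I let go so it can drop.

```bash
P="python3 -m pendant"
$P '[[[0,0,0,0,0,0,-0.4],[0,0,0,0,0,0,-0.4],[0,0,0,0,0,0,-0.4],[0,0,0,0,0,0,-0.4],[0,0,0,0,0,0,-0.4]]]'
python3 - <<'E'
from h import *
a=cv2.imread("pics/wrist3.png")
im=r.capture("wrist")[:,:,::-1];cv2.imwrite("pics/w4.png",im)
for k in(a,im):print(red(k[:,:,::-1],(280,200,370,340)))
p=r.camera_params("wrist");np.save("p4.npy",p)
for z in(-.0,-.008):
    X=np.array([.5333,-.0715,.137+z]);q=np.radians(20);X[:2]+=.022*np.array([np.cos(q),np.sin(q)])
    c=p["R"]@X+p["t"];print(z,c[0]/c[2]*p["fx"]+p["cx"],c[1]/c[2]*p["fy"]+p["cy"])
E
```

```text
time_s: 9.8
tcp_pos: [0.5335, -0.0717, 0.2916]
eef_rot: [180.0, -0.0, 22.5]
contact_force: [0.7, -0.4, 0.5]
gripper_width: 0.0262
gripper_force: 0.0
[(np.int32(178), array([336.2752809, 227.5      ])), (np.int32(1405), array([320.1658363 , 288.99003559]))]
[(np.int32(176), array([334.48295455, 226.58522727])), (np.int32(1137), array([317.7291117 , 281.49604222]))]
-0.0 321.0208050051746 280.4121143716031
-0.008 321.00253154886593 272.29407091485876
```

The red end moved 7.5 px against a predicted 8 px for an 8 mm drop, so it dropped. The bar also sits about 1.3 mm to the tool's −y. I centre on it, follow it down and grip again.

```bash
P="python3 -m pendant"
$P '[[[0,-0.0012,0.004,0,0,0,-0.4],[0,-0.0012,0.008,0,0,0,-0.4],[0,-0.0012,0.008,0,0,0,-1],[0,-0.0012,0.008,0,0,0,-1],[0,-0.0012,0.008,0,0,0,-1]]]' 12
$P '[[[0,0,0,0,0,0,-1],[0,0,0,0,0,6,-1],[0,0,0.0002,0,0,13,-1],[0,0,0.0004,0,0,20,-1],[0,0,0.0004,0,0,20,-1]]]'
```

```text
time_s: 10.35
tcp_pos: [0.5331, -0.0706, 0.2836]
eef_rot: [180.0, 0.0, 22.5]
contact_force: [0.7, -1.1, -1.2]
gripper_width: 0.0121
gripper_force: 12.0
time_s: 10.85
tcp_pos: [0.5332, -0.0709, 0.2832]
eef_rot: [180.0, -0.0, 2.3]
contact_force: [1.4, -4.9, -0.8]
gripper_width: 0.0121
gripper_force: 12.0
```

```bash
P="python3 -m pendant"
$P '[[[0,0.0004,0.0002,0,0,8,-1],[0,0.0004,0.0004,0,0,16,-1],[0,0.0004,0.0005,0,0,24,-1],[0,0.0004,0.0007,0,0,32,-1],[0,0.0004,0.0009,0,0,40,-1]]]'
$P '[[[0,0,0.0002,0,0,8,-1],[0,0,0.0004,0,0,16,-1],[0,0,0.0005,0,0,24,-1],[0,0,0.0007,0,0,32,-1],[0,0,0.0009,0,0,40,-1]]]'
python3 -c "
from h import *
s=r.get_state();print(s['moment'],s['joints'])"
```

```text
time_s: 11.35
tcp_pos: [0.533, -0.0716, 0.2823]
eef_rot: [179.9, -0.0, -37.7]
contact_force: [0.4, -8.2, -1.0]
gripper_width: 0.0119
gripper_force: 12.0
time_s: 11.85
tcp_pos: [0.5325, -0.072, 0.2812]
eef_rot: [179.9, -0.1, -77.7]
contact_force: [-0.6, -9.5, -1.0]
gripper_width: 0.0121
gripper_force: 12.0
[-3.53376018  0.2933956   0.10919528] [ 13.24034645  14.36255846 -26.07555254   0.10239545 -49.69939384
  -1.01115935]
```

```bash
P="python3 -m pendant"
$P '[[[0.001,0,0.0002,0,0,8,-1],[0.001,0,0.0004,0,0,16,-1],[0.001,0,0.0005,0,0,24,-1],[0.001,0,0.0007,0,0,32,-1],[0.001,0,0.0009,0,0,40,-1]]]'
$P '[[[0,0,0.0002,0,0,8,-1],[0,0,0.0004,0,0,16,-1],[0,0,0.0005,0,0,24,-1],[0,0,0.0007,0,0,32,-1],[0,0,0.0009,0,0,40,-1]]]'
python3 -c "
from h import *
s=r.get_state();print(s['moment'],s['joints'])"
```

```text
time_s: 12.35
tcp_pos: [0.5319, -0.0723, 0.2801]
eef_rot: [179.8, -0.1, -117.7]
contact_force: [-6.1, -1.9, 3.3]
gripper_width: 0.0118
gripper_force: 12.0
time_s: 12.85
tcp_pos: [0.5314, -0.0718, 0.2792]
eef_rot: [179.9, -0.2, -157.7]
contact_force: [-8.9, 2.0, 5.7]
gripper_width: 0.0118
gripper_force: 12.0
[1.09236679 2.9795131  0.06904764] [ 13.22936431  14.45869733 -26.18532768  -0.09561008 -49.60824978
 -80.89438988]
```

```bash
P="python3 -m pendant"
$P '[[[0,0,0,0,0,0,0.4],[0,0,0,0,0,0,0.4],[0,0,0,0,0,0,0.4],[0,0,0,0,0,0,0.4],[0,0,0,0,0,0,0.4]]]'
$P '[[[0,0,0,0,0,0,0.4],[0,0,0,0,0,0,0.4]]]'
python3 - <<'E'
from h import *
s=r.get_state();print(s["tcp_pos"],s["eef_rot"],s["contact_force"])
p=r.camera_params("wrist");im=r.capture("wrist");cv2.imwrite("pics/w5.png",im[:,:,::-1])
A=max(red(im,(270,200,380,350)),key=lambda a:a[0]);print(A)
h=cv2.cvtColor(im,cv2.COLOR_RGB2HSV);m=((h[...,0]<8)|(h[...,0]>172))&(h[...,1]>130)&(h[...,2]>60)
y,x=np.nonzero(m[200:350,270:380]);y+=200;x+=270
for row in range(y.min(),y.max()+1,5):
    q=x[y==row]
    if len(q):print(row,q.min(),q.max(),end="; ")
q=np.radians(s["eef_rot"][2])
for e in(0,.022):
  for z in(.126,.098):
    X=np.r_[s["tcp_pos"][:2]+e*np.array([np.cos(q),np.sin(q)]),z];c=p["R"]@X+p["t"];print(e,z,c[:2]/c[2]*p["fx"]+[p["cx"],p["cy"]],c[2])
E
```

```text
time_s: 13.35
tcp_pos: [0.5334, -0.0718, 0.2796]
eef_rot: [-180.0, 0.0, -157.4]
contact_force: [-0.2, -1.2, 1.0]
gripper_width: 0.0462
gripper_force: 0.0
time_s: 13.55
tcp_pos: [0.5333, -0.0718, 0.2795]
eef_rot: [180.0, 0.0, -157.5]
contact_force: [0.6, 0.7, -0.3]
gripper_width: 0.0594
gripper_force: 0.0
[ 0.53330682 -0.07184518  0.27954016] [ 1.79999800e+02  1.32081535e-03 -1.57477182e+02] [ 0.64835493  0.71415929 -0.29695102]
(np.int32(820), array([324.95     , 290.6597561]))
275 315 321; 280 312 338; 285 312 338; 290 312 338; 295 312 338; 300 312 338; 305 313 336; 320 301 307; 0 0.126 [322.47322771 328.28709879] 0.1521219610402845
0 0.098 [322.27921001 296.53827778] 0.17882432165652812
0.022 0.126 [322.56646264 277.61469186] 0.14550217210948488
0.022 0.098 [322.35052944 252.50275997] 0.1722045327257285
```

View pics/w5.png

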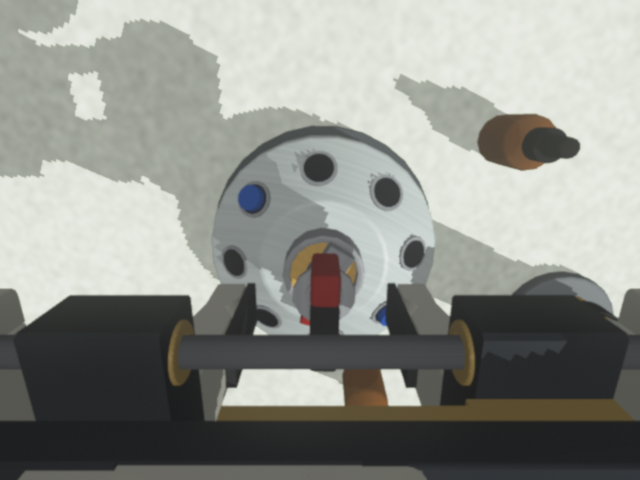

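The bar is at (325,310) with its top at about 126 mm, as expected for half a turn. The axis is 0.9 mm to the tool's +y. I recentre, turn the open gripper back half a turn and regrip.

```bash
P="python3 -m pendant"
$P '[[[0,0.0009,0,0,0,-8.4,0.4],[0,0.0009,0,0,0,-16.8,0.4],[0,0.0009,0,0,0,-25.2,0.4],[0,0.0009,0,0,0,-33.6,0.4],[0,0.0009,0,0,0,-42,0.4]]]'
for i in 1 2 3; do $P '[[[0,0,0,0,0,-8.4,0.4],[0,0,0,0,0,-16.8,0.4],[0,0,0,0,0,-25.2,0.4],[0,0,0,0,0,-33.6,0.4],[0,0,0,0,0,-42,0.4]]]' | head -3; done
$P '[[[0,0,0,0,0,-6,0.4],[0,0,0,0,0,-12,0.4],[0,0,0,0,0,-12,-1],[0,0,0,0,0,-12,-1],[0,0,0,0,0,-12,-1]]]'
$P '[[[0,0,0,0,0,0,-1],[0,0,0,0,0,0,-1],[0,0,0,0,0,0,-1],[0,0,0,0,0,0,-1],[0,0,0,0,0,0,-1]]]'
python3 -c "
from h import *
s=r.get_state();print(s['moment'],s['joints'])"
```

```text
time_s: 14.1
tcp_pos: [0.533, -0.071, 0.2796]
eef_rot: [-180.0, 0.0, -115.1]
contact_force: [1.0, 0.3, 0.1]
gripper_width: 0.0609
gripper_force: 0.0
time_s: 14.6
tcp_pos: [0.533, -0.071, 0.2796]
eef_rot: [-180.0, -0.0, -73.1]
time_s: 15.1
tcp_pos: [0.533, -0.071, 0.2795]
eef_rot: [180.0, 0.0, -31.1]
time_s: 15.6
tcp_pos: [0.533, -0.071, 0.2796]
eef_rot: [-180.0, -0.0, 10.9]
time_s: 16.1
tcp_pos: [0.533, -0.071, 0.2796]
eef_rot: [180.0, -0.0, 22.4]
contact_force: [-0.1, 0.3, -0.6]
gripper_width: 0.043
gripper_force: 0.0
time_s: 16.6
tcp_pos: [0.5328, -0.0709, 0.2796]
eef_rot: [-180.0, 0.0, 22.5]
contact_force: [-1.2, 1.7, 0.4]
gripper_width: 0.0119
gripper_force: 12.0
[0.53452829 0.51101595 0.03491475] [ 1.33216828e+01  1.44697598e+01 -2.61415506e+01 -2.18997372e-02
 -4.93979908e+01  9.91881245e+01]
```

```bash
P="python3 -m pendant"
for i in 1 2 3 4; do $P '[[[0,0,0.0002,0,0,8,-1],[0,0,0.0004,0,0,16,-1],[0,0,0.0005,0,0,24,-1],[0,0,0.0007,0,0,32,-1],[0,0,0.0009,0,0,40,-1]]]' | sed -n 2,4p; done
python3 -c "
from h import *
s=r.get_state();print(s['moment'],s['joints'])"
```

```text
tcp_pos: [0.5329, -0.0713, 0.2787]
eef_rot: [180.0, 0.0, -17.8]
contact_force: [-0.3, -2.5, -0.2]
tcp_pos: [0.5326, -0.0717, 0.2777]
eef_rot: [179.9, -0.0, -57.8]
contact_force: [-0.9, -5.1, 1.1]
tcp_pos: [0.5321, -0.0719, 0.2768]
eef_rot: [179.9, -0.1, -97.8]
contact_force: [-4.0, -4.6, 2.4]
tcp_pos: [0.5317, -0.0716, 0.2758]
eef_rot: [179.9, -0.2, -137.8]
contact_force: [-5.5, -1.7, 4.2]
[-0.55192756  2.07103761  0.02033111] [ 1.32781136e+01  1.46920274e+01 -2.64523792e+01  2.20708556e-02
 -4.90556682e+01 -6.11354445e+01]
```

```bash
P="python3 -m pendant"
$P '[[[0,0,0.0002,0,0,8,-1],[0,0,0.0003,0,0,16,-1],[0,0,0.0005,0,0,24,-1],[0,0,0.0006,0,0,32,-1],[0,0,0.0008,0,0,38,-1]]]'
$P '[[[0,0,0,0,0,0,-1],[0,0,0,0,0,0,-1]]]'
python3 - <<'E'
from h import *
s=r.get_state();print(s["joints"][5],s["qd"],s["moment"])
for n in("scene","top"):cv2.imwrite(f"pics/{n}6.png",r.capture(n)[:,:,::-1])
w=r.capture("wrist")[:,:,::-1]
a=cv2.imread("pics/scene6.png")[190:290,250:350];b=cv2.imread("pics/top6.png")[205:315,230:410]
cv2.imwrite("pics/z6.png",np.hstack([cv2.resize(a,(400,400)),cv2.resize(w[180:400,210:430],(400,400))]))
print(red(b[:,:,::-1],(0,0,180,110)))
for n,bx in(("scene",(330,170,365,230)),):print(red(cv2.imread(f"pics/{n}6.png")[:,:,::-1],bx))
E
```

```text
time_s: 19.1
tcp_pos: [0.5315, -0.0712, 0.275]
eef_rot: [-180.0, -0.2, -175.8]
contact_force: [-8.3, 2.0, 6.8]
gripper_width: 0.0124
gripper_force: 12.0
time_s: 19.3
tcp_pos: [0.5315, -0.0712, 0.275]
eef_rot: [-180.0, -0.2, -175.5]
contact_force: [-6.6, 1.0, 6.1]
gripper_width: 0.0118
gripper_force: 12.0
-98.82661744067893 [-0.04288287  0.09029353 -0.04363398  0.0126713   0.03802168  0.31066199] [ 0.48952829  2.50553839 -0.06267628]
[]
[(np.int32(81), array([348.66666667, 187.50617284]))]
```

View pics/z6.png

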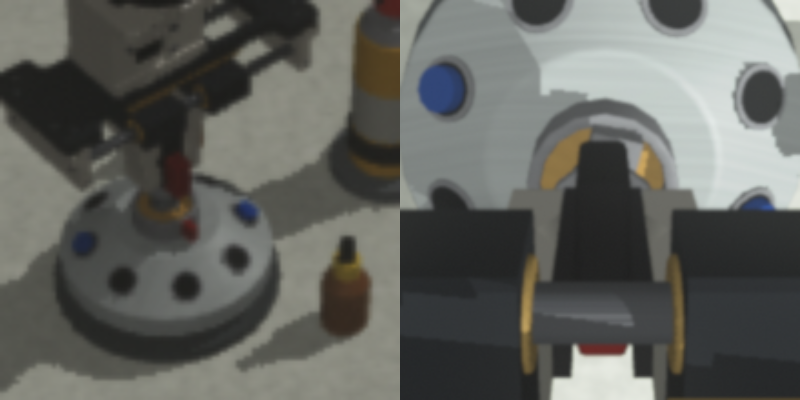

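The red end at (177,170) stands over the red tab at (190,230) in the scene crop. The wrist crop shows the bar firmly between the fingers, and the yaw reading puts the bar within about 2–3° of the tab. The cap is back up and the nearby dropper is upright, so I hand in.

```bash
python3 -c "
from plant import r
print(r.close_job())"
```

```text
the job is handed in; nothing more can be done
None
```

The job is handed in at about 19 s: the cap was pressed to its stop and sprang back, and the bolt dropped into the thread and was turned forward one full turn. Its red end is over the tab to within about 3°, and the bar is still held at 12 N.

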